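Find the high spot of a printed pulley on a run-out jig

TASK

Slide the plunger indicator fully home on its rails so that its sprung tip bears on the rim of the printed pulley, then turn the pulley by its crank, find the highest of the bumps on its rim from the indicator's needle, and leave that high spot under the plunger (needle at its highest reading) for marking. Work gently: the jig only stands on its mat and must not be shoved out of place; touch the plunger only with the pulley, and leave the small parts lying about where they are.

Things in the scene. Friction and masses are not known exactly. Their poses are not given: they have to be found in the camera images.
- spindle (a point): Point on the pulley's upright turning axis, at the top of its upper flange, 52 mm above the desk. Axes are the jig's: z up, y level from the pulley towards the indicator. The jig's aluminium base plate, 150 mm wide in x and from y = -75 to +285 mm, has its top 12 mm above the desk.
- jig: Black rubber mat, 3 mm thick, stuck to the desk under the jig; origin at desk level right below the spindle when the jig is in its place. The jig only stands on it: pushed sideways by more than about 18 N, through the crank or the indicator, it slips. It must not be shoved off its place (5 mm is too much).
- wheel: White printed pulley, flanges 116 mm across; origin on its axis at desk level. Hidden between the flanges, its rim (26 to 46 mm above the desk, radius 50 mm) has two smooth bumps at unknown angles, 4 and 1.7 mm high, 30 to 50 degrees wide, peaks 132 degrees apart. Turns any number of turns either way (about 1.5 N at the crank), stays where left. Steel hub 26 mm across, up to 66 mm.
- crank_grip (a point): Crank handle: upright black round sleeve, 16 mm across, 60 to 116 mm above the desk, on the flange 40 mm from the axis; this point is on its centre line 92 mm up. The sleeve spins freely on its pin, so one grasp can lead it round the 40 mm circle without turning the gripper.
- push_post (a point): Upright post at the outer end of the indicator carriage, black sleeve 16 mm across, 74 to 114 mm above the desk; this point is on its centre line 92 mm up, 46 mm beyond the dial's centre. Pushed along the jig's -y it slides the carriage to the pulley.
- carriage (a joint): Position of the indicator carriage on its rails, m: 0 fully back, 0.060 fully home against its rigid stop by the pulley (starts at 0 to 0.03). About 5 N of friction; stays where left. A white block 56 mm wide with a dial 62 mm across lying flat on top, 60 mm above the desk.
- needle (a joint): Angle of the black needle on the white dial, rad, clockwise seen from above: 0 with the plunger free (long end pointing along the jig's +y, away from the pulley), 0.5 rad per mm of plunger travel. With the carriage home it reads about 1.1 on the plain rim, 1.9 on the lower bump and 3.05 on top of the high spot.
- plunger: Steel plunger of the indicator, 6 mm thick with a 10 mm ball tip, level, 36 mm above the desk, pointing along the jig's -y at the rim; origin at the end of its tip. Sprung: 1 N at first touch, 0.25 N more per mm, 10 mm of travel.
- bearing: Steel ball bearing, 32 mm across, 12 mm high, standing loose on the jig's base plate. Not to be disturbed; origin at its underside.
- nut: Brass nut, 22 mm across, 12 mm high, standing loose on the jig's base plate. Not to be disturbed; origin at its underside.
- hexkey: L-shaped steel hex key about 100 mm long, lying on the desk. Not to be disturbed; origin at its underside.
- screwdriver: Black-handled screwdriver lying on the desk. Not to be disturbed; origin at its underside.
- screw_pot: Grey plastic pot, 70 mm across, 55 mm high. Not to be disturbed; origin at its underside.
- bracket: White printed L-bracket 90 x 40 mm, 62 mm high. Not to be disturbed; origin at its underside.
- coupler: Aluminium shaft coupler, 22 mm across, 30 mm high. Not to be disturbed; origin at its underside.

How it is judged:
On the way, in this order (a step that is already met when the one before it is completed fails the run):
1. the indicator carriage is fully home (value of joint carriage above 0.0585 m), for 0.2 s.
2. the high spot is under the plunger (value of joint carriage above 0.0585 m and value of joint needle above 2.7 rad), for 0.2 s.
At the end, for the whole second after the job is handed in: The carriage is home within 1.5 mm of its stop, the needle stands above 2.7 rad (the high spot is under the plunger, within about 0.7 mm of its highest reading) and the pulley is at rest (all of step 2 and angular speed of wheel below 0.05 rad/s); the robot touches nothing.
It fails at once if the jig is shoved off its place on the mat by more than 5 mm (horizontal distance between spindle and jig above 0.005 m).
It fails at once if the robot itself touches the indicator's plunger (contact force between any of the fingers, the arm and plunger above 0.5 N).
It fails at once if a loose small part lying about is moved over 20 mm (distance of any of bearing, nut, hexkey, screwdriver, screw_pot, bracket, coupler from where it was at the start of the episode above 0.02 m).
It also fails if it takes over 69 s, if anything falls off the work surface, if the arm or the gripper's body presses on something with over 40 N, if the wrist force passes 120 N, or if a joint passes its speed limit or range.

ROBOT

A 7-joint arm with a two-finger parallel gripper is mounted at the origin on the work surface. World frame = base frame: x ahead of the robot, y to its left, z up, the work surface at z = 0. Lengths are in m, angles in rad, forces in N, time in s.
With the tool pointing down it reaches from about 0.4 to 0.85 m from the base axis. Payload 4.5 kg.
Tool frame: the origin (TCP) lies at the very end of the fingers, on their centre line; the grasp point (between the pads) lies 19 mm behind it (arm.hold_point_z is the distance from the TCP to the grasp point, in m); x points along the fingers, z is the direction in which the jaws open and shut, and the axes are right-handed (so a half turn about x gives the same grasp; the last joint's range is limited). The gripper opens to 88 mm and grips with 3 to 60 N. Pads are 18 mm wide; open, the fingers measure 123 mm over their backs; the gripper's body (75 mm by 187 mm) begins 45 mm behind the grasp point.
Start: joints at [1.338, 0.689, -0.195, 1.565, 0.157, 0.902, -0.215], TCP at [0.165, -0.603, 0.239] pointing down, gripper open.
Joint ranges: [-3.01, 3.01], [-0.46, 2.08], [-1.47, 1.51], [0.13, 2.56], [-1, 4.14], [0.04, 2.09], [-2.66, 2.66]. Speed limits (rad/s): [2.57, 2.57, 3.14, 3.14, 3.14, 3.14, 3.14].

INTERFACE

Orientations are given as [roll, pitch, yaw] about the fixed x, y, z axes, in that order (R = Rz(yaw) Ry(pitch) Rx(roll)).
In Python, from rig import arm gives the robot as it stands.
- The arm moves only by the tool apply_moves, never from a script. Its argument "steps" is a list of rows, each a list of 3 entries, a list of its own where there are three numbers: the shift along the world's x, y, z in mm, then the turn, a rotation vector about the world's x, y, z in degrees, then the opening in per cent of the stroke, from 0 (shut) to 100 (fully open). In form: [[[x, y, z], [ax, ay, az], hand], ...]. A call has 1 to 20 rows; each row is the pose to reach, as a shift and turn from the pose commanded when the call began; what a row does not reach only later rows make up. A row lasts 1/12 s, in which the tool goes at most 41.7 mm and 7.16 degrees, less where a joint would pass 70% of its speed; a pose out of reach is approached as far as the arm can. A call with a gripper value outside its range is refused whole. The fingers move at their own pace and stop on an object; the grip force is fixed at half the most. Time passes only in rows, so rows that repeat a pose let the fingers close. It gives the time, the measured TCP pose, the force and the opening at its end, in the units of the state.
- arm.read_state(): the state, without advancing time (a new reading comes with each control period).
- arm.get_image(name): name is "scene" or "side" or "wrist"; returns a dict with "image" (384x512x3 uint8, red, green, blue), "fovy" (degrees; the focal length in pixels is half the picture's height over the tangent of half this angle, whatever the lens; pixels are square), "cx", "cy" (the principal point, pixels), "dist" ([k1, k2, p1, p2, k3] as OpenCV has them; the pictures are not rectified), "T" (4x4, takes a point from camera to world coordinates); the wrist camera has in their place "mount" (4x4, takes a point from camera to tool coordinates, whose origin is the TCP and whose axes are the tool frame's). Camera axes: x right, y up, looking along -z (the intrinsics and any distortion apply to the point x, -y, -z); pixel columns grow to the right and rows downward; lengths in m; the calibration is good to about 2 mm. A picture is of the moment at which its call begins: read the wrist's pose just before it. There is no depth.
- arm.job_done(): hands the job in, once; it reports no verdict.
The state is a dict: "time_s": time; "joint_pos": joint angles; "dq": joint speeds; "joint_torque": joint torques, N m; "tcp_pos": TCP position; "eef_rot": TCP orientation; "ft_force": force on the tool from outside, world axes, zero at the start; "moment": the same for the moment, N m; "opening": opening from 0.0 (shut) to 1.0 (fully open).
Only numpy, scipy, OpenCV 4.12 (cv2) and the standard library are available. Lean on these libraries where they do the work, as an engineer would, in place of code of your own. Each camera call takes 0.05 s, during which the arm holds its last target.

## Working session

There is one attempt and no reset: what is moved stays moved. The work goes in short steps, Python scripts to look and compute and a tool call to move; the robot and the scene stay as the last step left them, time stands still between calls to the robot, and variables do not carry over. Pictures are saved under pics/ and viewed, and the job is handed in when it is done.

Besides the shell and the picture viewer there is one more tool, called after ">>>" as name(argument=value, ...), one argument or row to a line, values as JSON. apply_moves: Moves the arm, as the interface text tells. Its arguments: {"type":"object","properties":{"steps":{"type":"array"}},"required":["steps"]}

```bash
ls; mkdir -p pics; python3 - <<'E'
from rig import arm
import cv2
s=arm.read_state();print(s)
for n in("scene","side","wrist"):
    d=arm.get_image(n);cv2.imwrite(f"pics/{n}0.png",d["image"][:,:,::-1]);print(n,{k:v for k,v in d.items() if k!="image"})
E
```

```text
pics
{'time_s': 0.0, 'joint_pos': array([ 1.33782637,  0.68999927, -0.1945347 ,  1.56634039,  0.15729677,
        0.90250277, -0.21512258]), 'dq': array([-0.00107075, -0.00173818, -0.0006359 ,  0.00220004,  0.00130698,
        0.00218894, -0.00025575]), 'joint_torque': array([-4.78576112e-04, -5.27564871e+01, -1.26685638e+00, -1.53434891e+01,
       -5.25085756e-02,  6.58734687e-03,  1.73044623e-04]), 'tcp_pos': array([ 0.1645564 , -0.60228854,  0.23790199]), 'eef_rot': array([-3.07790503,  1.56893938,  1.90132927]), 'ft_force': array([-0.19276523, -0.10424083, -0.13202779]), 'moment': array([ 0.00128128, -0.02659803, -0.01192329]), 'opening': 1.0015959444940792}
scene {'fovy': 51.118933306246504, 'cx': 249.06952898717893, 'cy': 190.38375729845575, 'dist': array([-0.12199952,  0.        ,  0.        ,  0.        ,  0.        ]), 'T': array([[-0.74148128, -0.43266552,  0.51284116,  1.15187737],
       [ 0.67076628, -0.45898693,  0.58258355,  0.64146663],
       [-0.01667643,  0.77597136,  0.63054766,  0.79495579],
       [ 0.        ,  0.        ,  0.        ,  1.        ]])}
side {'f
[... 220 characters left out ...]
    [-0.15145423, -0.74725486,  0.64704852,  0.51770447],
       [ 0.01802183,  0.65240349,  0.7576575 ,  0.7266261 ],
       [ 0.        ,  0.        ,  0.        ,  1.        ]])}
wrist {'fovy': 68.02589356131222, 'cx': 256.67099176966883, 'cy': 190.79009281133386, 'dist': array([-0.01500227,  0.        ,  0.        ,  0.        ,  0.        ]), 'mount': array([[ 2.20660274e-04,  3.15823591e-01, -9.48817902e-01,
        -1.46119058e-01],
       [ 5.90332773e-04,  9.48817718e-01,  3.15823668e-01,
         8.22302080e-02],
       [ 9.99999801e-01, -6.29808040e-04,  2.29253615e-05,
         2.24368817e-04],
       [ 0.00000000e+00,  0.00000000e+00,  0.00000000e+00,
         1.00000000e+00]])}
```

View pics/scene0.png

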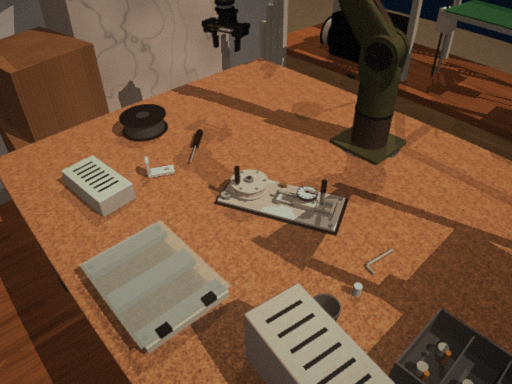

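View pics/side0.png

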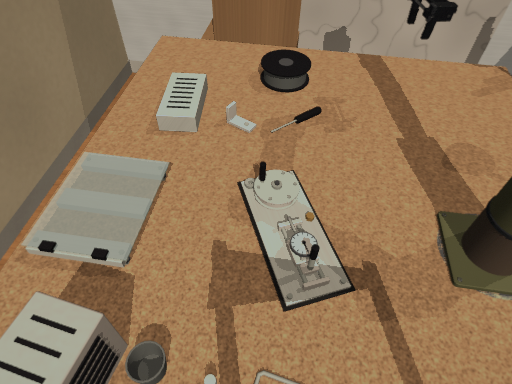

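View pics/wrist0.png

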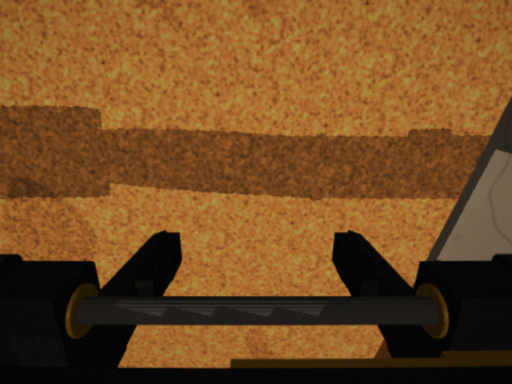

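The side picture shows the jig with the pulley at about (277,187), the crank at (263,172), the dial at (304,243) and the post at (314,255). I'll enlarge both pictures around the jig.

```bash
python3 - <<'E'
import cv2
a=cv2.imread("pics/side0.png")[150:315,220:370];cv2.imwrite("pics/s_side.png",cv2.resize(a,None,fx=3.6,fy=3.6,interpolation=cv2.INTER_CUBIC))
a=cv2.imread("pics/scene0.png")[155:240,205:360];cv2.imwrite("pics/s_scene.png",cv2.resize(a,None,fx=5,fy=5,interpolation=cv2.INTER_CUBIC))
E
```

```text
(no output)
```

View pics/s_side.png

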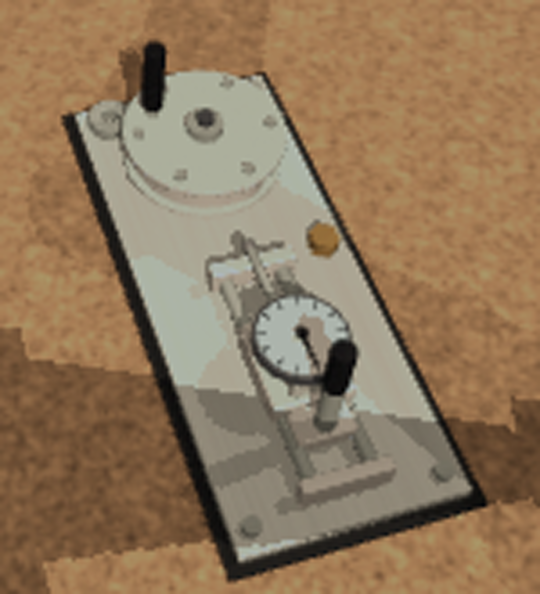

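View pics/s_scene.png

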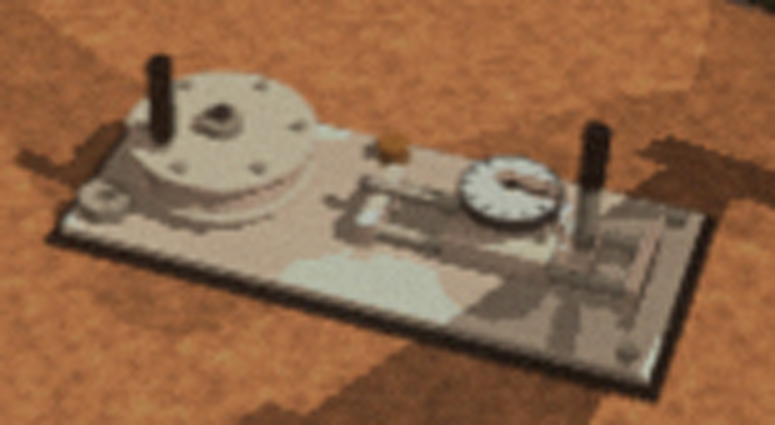

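```bash
cat > h.py <<'E'
import numpy as np, cv2
from rig import arm
def K(d):
    f=192/np.tan(np.radians(d["fovy"])/2); return np.array([[f,0,d["cx"]],[0,f,d["cy"]],[0,0,1]])
def ray(d,px,T=None):
    T=d["T"] if T is None else T
    u=cv2.undistortPoints(np.array([[px]],float),K(d),d["dist"])[0,0]
    v=T[:3,:3]@np.array([u[0],-u[1],-1]); return T[:3,3],v/np.linalg.norm(v)
def atz(d,px,z,T=None):
    o,v=ray(d,px,T); return o+v*(z-o[2])/v[2]
def tri(rs):
    A=sum(np.eye(3)-np.outer(v,v) for o,v in rs); b=sum((np.eye(3)-np.outer(v,v))@o for o,v in rs)
    return np.linalg.solve(A,b)
def proj(d,P,T=None):
    T=d["T"] if T is None else T
    p=np.linalg.inv(T)@np.append(P,1); 
    return cv2.projectPoints(np.array([[p[0],-p[1],-p[2]]]),np.zeros(3),np.zeros(3),K(d),d["dist"])[0][0,0]
from scipy.spatial.transform import Rotation as Ro
def wristT(s,d):
    T=np.eye(4);T[:3,:3]=Ro.from_euler('xyz',s["eef_rot"]).as_matrix();T[:3,3]=s["tcp_pos"];return T@d["mount"]
E
python3 - <<'E'
from h import *
S=arm.get_image("side");C=arm.get_image("scene")
pts={"hub":((205,117),(222,112),.066),"dial":((302,331),(511,185),.06),"grip":((154,45),(160,60),.116),"post":((345,345),(597,125),.114)}
for n,(a,b,z) in pts.items():
    a=(220+a[0]/3.6-.36,150+a[1]/3.6-.36);b=(205+b[0]/5-.4,155+b[1]/5-.4)
    print(n,z,tri([ray(S,a),ray(C,b)]).round(4),atz(S,a,z).round(4),atz(C,b,z).round(4))
cs={"A":(68,118),"B":(262,72),"C":(484,500),"D":(232,578)}
for n,a in cs.items():
    print(n,atz(S,(220+a[0]/3.6,150+a[1]/3.6),0.002).round(4))
s=arm.read_state();print(s["time_s"],Ro.from_euler('xyz',s["eef_rot"]).as_matrix().round(3))
E
```

```text
hub 0.066 [ 0.5169 -0.0789  0.0666] [ 0.5169 -0.0794  0.066 ] [ 0.5164 -0.0794  0.066 ]
dial 0.06 [0.4389 0.0824 0.0628] [0.4387 0.08   0.06  ] [0.4365 0.081  0.06  ]
grip 0.116 [ 0.5557 -0.0884  0.1199] [ 0.5562 -0.0932  0.116 ] [ 0.5527 -0.0917  0.116 ]
post 0.114 [0.4191 0.1234 0.1183] [0.4186 0.1207 0.114 ] [0.4145 0.12   0.114 ]
A [ 0.6207 -0.1177  0.002 ]
B [ 0.4796 -0.1907  0.002 ]
C [0.3169 0.1448 0.002 ]
D [0.4627 0.217  0.002 ]
0.25 [[-0.     0.965  0.264]
 [ 0.001  0.264 -0.965]
 [-1.    -0.    -0.001]]
```

>>> apply_moves(
  steps=[
    [[285,300,0],[0,0,5],40],
    [[285,300,0],[0,0,10],40],
    [[285,300,0],[0,0,10.7],40],
    [[285,300,0],[0,0,10.7],40],
    [[285,300,0],[0,0,10.7],40],
    [[285,300,0],[0,0,10.7],40],
    [[285,300,0],[0,0,10.7],40],
    [[285,300,0],[0,0,10.7],40],
    [[285,300,0],[0,0,10.7],40],
    [[285,300,0],[0,0,10.7],40],
    [[285,300,0],[0,0,10.7],40],
    [[285,300,0],[0,0,10.7],40],
  ],
)

```text
time_s: 1.25
tcp_pos: [0.452, -0.3002, 0.2388]
eef_rot: [1.803, 1.569, 0.692]
ft_force: [-0.8, -1.2, 0.0]
opening: 0.402
```

>>> apply_moves(
  steps=[
    [[-36,420,-45],[0,0,0],40],
    [[-36,420,-45],[0,0,0],40],
    [[-36,420,-45],[0,0,0],40],
    [[-36,420,-45],[0,0,0],40],
    [[-36,420,-45],[0,0,0],40],
    [[-36,420,-45],[0,0,0],40],
    [[-36,420,-45],[0,0,0],40],
    [[-36,420,-45],[0,0,0],40],
    [[-36,420,-45],[0,0,0],40],
    [[-36,420,-45],[0,0,0],40],
    [[-36,420,-45],[0,0,0],40],
    [[-36,420,-45],[0,0,0],40],
    [[-36,420,-45],[0,0,0],40],
  ],
)

```text
time_s: 2.33
tcp_pos: [0.4139, 0.1154, 0.1937]
eef_rot: [-0.651, 1.569, -1.769]
ft_force: [-0.7, -0.7, -0.4]
opening: 0.4
```

```bash
python3 - <<'E'
from h import *
s=arm.read_state();d=arm.get_image("wrist");print(s["time_s"],s["tcp_pos"],s["ft_force"],Ro.from_euler('xyz',s["eef_rot"]).as_matrix().round(3))
cv2.imwrite("pics/w1.png",d["image"][:,:,::-1])
T=wristT(s,d)
print(proj(d,[.4165,.1203,.114],T),proj(d,[.4376,.0805,.062],T))
E
```

```text
2.3333 [0.41387533 0.11541277 0.19372109] [-0.74661679 -0.71466487 -0.37793323] [[-0.     0.899  0.437]
 [-0.002  0.437 -0.899]
 [-1.    -0.001  0.001]]
[252.43629635 193.56492688] [297.61355107 175.32925607]
```

View pics/w1.png

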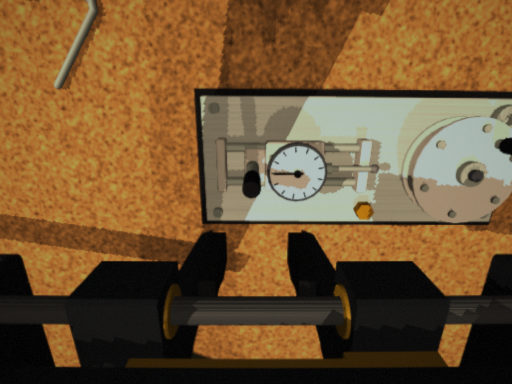

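The wrist view shows the post top at about (252,192), the dial centre at (297,174) with the needle pointing left (0), the hub at (476,174) and the nut at (363,211).

```bash
python3 - <<'E'
from h import *
im=cv2.imread("pics/w1.png")
cv2.imwrite("pics/w1z.png",cv2.resize(im[85:230,190:512],None,fx=2.45,fy=2.45,interpolation=cv2.INTER_CUBIC))
s=arm.read_state();d=arm.get_image("wrist");T=wristT(s,d)
for n,p,z in [("post",(252,192),.114),("postb",(252,177),.076),("dial",(297.5,174),.062),("hub",(476,174),.066),("e1",(198,91),.003),("e2",(512,94),.003),("e3",(204,223),.003),("e4",(488,223),.003)]: print(n,atz(d,p,z,T).round(4))
E
```

```text
post [0.4177 0.1203 0.114 ]
postb [0.4196 0.1218 0.076 ]
dial [0.4388 0.0803 0.062 ]
hub [ 0.5179 -0.0805  0.066 ]
e1 [0.4645 0.2114 0.003 ]
e2 [ 0.6178 -0.1098  0.003 ]
e3 [0.3177 0.1433 0.003 ]
e4 [ 0.4791 -0.1919  0.003 ]
```

View pics/w1z.png

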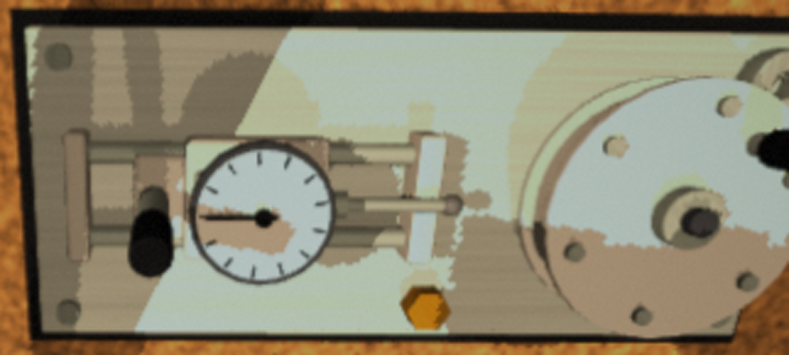

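>>> apply_moves(
  steps=[
    [[4,5,0],[0,0,0],40],
    [[4,5,-35],[0,0,0],40],
    [[4,5,-70],[0,0,0],40],
    [[4,5,-70],[0,0,0],40],
  ],
)

```text
time_s: 2.77
tcp_pos: [0.4157, 0.12, 0.1192]
eef_rot: [-1.603, 1.561, -2.723]
ft_force: [-1.0, 1.0, -0.6]
opening: 0.402
```

```bash
python3 - <<'E'
from h import *
s=arm.read_state();d=arm.get_image("wrist");print(s["time_s"],s["tcp_pos"],s["ft_force"])
cv2.imwrite("pics/w2.png",d["image"][:,:,::-1])
T=wristT(s,d)
print(proj(d,[.418,.1208,.114],T),proj(d,s["tcp_pos"],T))
E
```

```text
2.7667 [0.41571745 0.12004998 0.11918337] [-0.95751932  0.95987402 -0.59261979]
[256.84338941 237.82816944] [256.28634366 245.79975875]
```

View pics/w2.png

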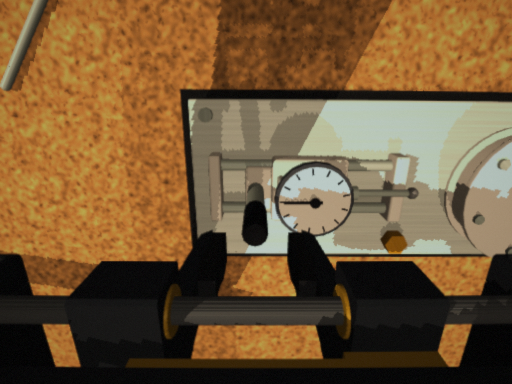

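```bash
python3 - <<'E'
from h import *
s=arm.read_state();d=arm.get_image("wrist");T=wristT(s,d)
p=atz(d,(418,193.5),.036,T); h=np.array([.5177,-.0802,.036]); print(p,np.linalg.norm(p-h)*1000-47.8)
E
```

```text
[ 0.4792052  -0.00461041  0.036     ] 37.02709624994067
```

>>> apply_moves(
  steps=[
    [[1,1,-22],[0,0,0],40],
    [[1,1,-44],[0,0,0],40],
    [[1,1,-44],[0,0,0],40],
    [[1,1,-44],[0,0,0],40],
  ],
)

```text
time_s: 3.2
tcp_pos: [0.4194, 0.1228, 0.0812]
eef_rot: [1.084, 1.57, -0.034]
ft_force: [0.6, -0.0, -0.8]
opening: 0.402
```

>>> apply_moves(
  steps=[
    [[1.3,-2.7,0],[0,0,0],40],
    [[2.6,-5.4,0],[0,0,0],40],
    [[3.5,-7.2,0],[0,0,0],40],
    [[4.4,-9,0],[0,0,0],40],
    [[5.3,-10.8,0],[0,0,0],40],
    [[6.1,-12.6,0],[0,0,0],40],
    [[7,-14.4,0],[0,0,0],40],
    [[7.9,-16.2,0],[0,0,0],40],
    [[8.8,-18,0],[0,0,0],40],
    [[9.6,-19.8,0],[0,0,0],40],
  ],
)

```text
time_s: 4.03
tcp_pos: [0.4283, 0.1048, 0.0801]
eef_rot: [2.56, 1.569, 1.445]
ft_force: [-2.1, 5.3, 2.6]
opening: 0.398
```

```bash
python3 - <<'E'
from h import *
s=arm.read_state();d=arm.get_image("wrist");print(s["time_s"],s["tcp_pos"],s["ft_force"])
cv2.imwrite("pics/w3.png",d["image"][:,:,::-1])
T=wristT(s,d)
E
```

```text
4.0333 [0.42825088 0.10484327 0.08010946] [-2.13170228  5.30363998  2.64568053]
```

View pics/w3.png

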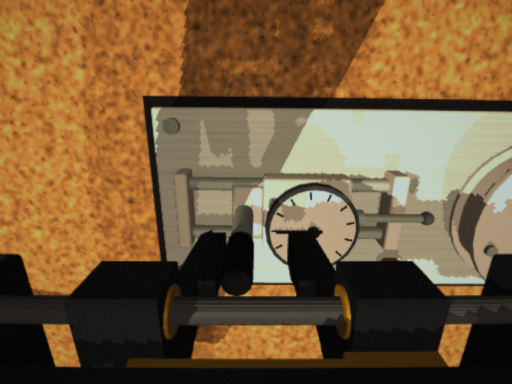

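>>> apply_moves(
  steps=[
    [[0.9,-1.8,0],[0,0,0],40],
    [[1.8,-3.6,0],[0,0,0],40],
    [[2.6,-5.4,0],[0,0,0],40],
    [[3.5,-7.2,0],[0,0,0],40],
    [[4.4,-9,0],[0,0,0],40],
    [[5.3,-10.8,0],[0,0,0],40],
    [[6.1,-12.6,0],[0,0,0],40],
    [[7,-14.4,0],[0,0,0],40],
    [[7.9,-16.2,0],[0,0,0],40],
    [[8.3,-17,0],[0,0,0],40],
  ],
)

```text
time_s: 4.92
tcp_pos: [0.4366, 0.0873, 0.08]
eef_rot: [2.53, 1.569, 1.415]
ft_force: [-2.2, 4.6, 4.3]
opening: 0.399
```

```bash
python3 - <<'E'
from h import *
s=arm.read_state();d=arm.get_image("wrist");print(s["time_s"],s["tcp_pos"],s["ft_force"])
cv2.imwrite("pics/w4.png",d["image"][:,:,::-1])
T=wristT(s,d)
print(proj(d,[.5177,-.0802,.036],T))
print(T.tolist())
E
```

```text
4.9167 [0.43662226 0.08734327 0.08001833] [-2.15799246  4.57248058  4.27228399]
[509.85519372 216.55878443]
[[0.4400058591801698, 0.8520904381446076, 0.28343734600374865, 0.5105046962451892], [-0.8979937652980058, 0.418014931467921, 0.13737071942658202, 0.1230660255558104], [-0.0014287662607702287, -0.31496889099147185, 0.949100919994587, 0.22620771728277328], [0.0, 0.0, 0.0, 1.0]]
```

View pics/w4.png

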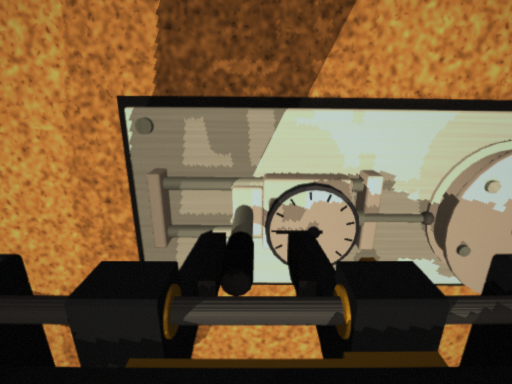

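>>> apply_moves(
  steps=[
    [[0.4,-0.9,0],[0,0,0],40],
    [[0.9,-1.8,0],[0,0,0],40],
    [[1.3,-2.7,0],[0,0,0],40],
  ],
)

```text
time_s: 5.22
tcp_pos: [0.4379, 0.0845, 0.0799]
eef_rot: [2.507, 1.57, 1.391]
ft_force: [-1.6, 5.5, 4.4]
opening: 0.403
```

>>> apply_moves(
  steps=[
    [[0.2,-0.4,0],[0,0,0],40],
    [[0.4,-0.9,0],[0,0,0],40],
  ],
)

```text
time_s: 5.38
tcp_pos: [0.4384, 0.0834, 0.0799]
eef_rot: [2.401, 1.57, 1.285]
ft_force: [-1.9, 5.6, 4.4]
opening: 0.398
```

>>> apply_moves(
  steps=[
    [[0.2,-0.4,0],[0,0,0],40],
    [[0.4,-0.9,0],[0,0,0],40],
  ],
)

```text
time_s: 5.55
tcp_pos: [0.4388, 0.0825, 0.0799]
eef_rot: [2.298, 1.57, 1.182]
ft_force: [-2.2, 4.5, 3.7]
opening: 0.401
```

```bash
python3 - <<'E'
from h import *
s=arm.read_state();d=arm.get_image("wrist");print(s["time_s"],s["tcp_pos"],s["ft_force"])
cv2.imwrite("pics/w5.png",cv2.resize(d["image"][150:300,200:512,::-1],None,fx=2.5,fy=2.5))
E
```

```text
5.55 [0.4388294  0.08251935 0.07988223] [-2.22275088  4.46580012  3.66515527]
```

View pics/w5.png

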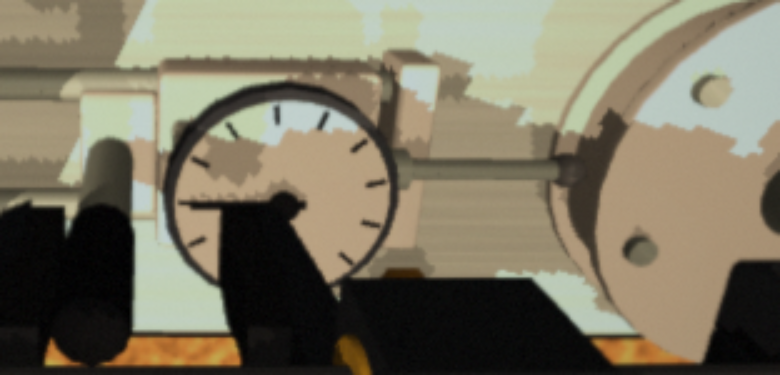

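>>> apply_moves(
  steps=[
    [[0.4,-0.9,0],[0,0,0],40],
    [[0.9,-1.8,0],[0,0,0],40],
  ],
)

```text
time_s: 5.77
tcp_pos: [0.4397, 0.0807, 0.0798]
eef_rot: [2.373, 1.57, 1.257]
ft_force: [-2.3, 4.7, 4.4]
opening: 0.4
```

>>> apply_moves(
  steps=[
    [[0.4,-0.9,0],[0,0,0],40],
    [[0.9,-1.8,0],[0,0,0],40],
  ],
)

```text
time_s: 5.93
tcp_pos: [0.4405, 0.079, 0.0798]
eef_rot: [2.656, 1.57, 1.54]
ft_force: [-1.9, 6.1, 5.2]
opening: 0.399
```

>>> apply_moves(
  steps=[
    [[0.4,-0.9,0],[0,0,0],40],
    [[0.4,-0.9,0],[0,0,0],40],
  ],
)

```text
time_s: 6.1
tcp_pos: [0.4409, 0.0782, 0.0799]
eef_rot: [2.563, 1.57, 1.447]
ft_force: [-1.7, 6.0, 3.2]
opening: 0.402
```

```bash
python3 - <<'E'
from h import *
s=arm.read_state();d=arm.get_image("wrist");print(s["time_s"],s["tcp_pos"],s["ft_force"])
cv2.imwrite("pics/w6.png",cv2.resize(d["image"][150:300,200:512,::-1],None,fx=2.5,fy=2.5))
E
```

```text
6.1 [0.44090996 0.07816862 0.07985645] [-1.7353558   5.98801946  3.18256024]
```

View pics/w6.png

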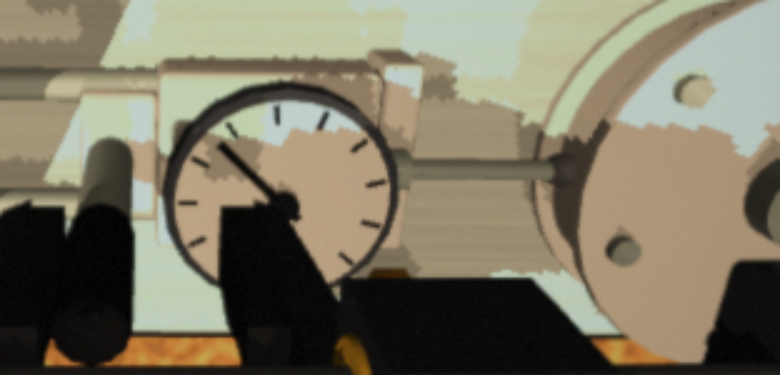

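>>> apply_moves(
  steps=[
    [[0.2,-0.4,0],[0,0,0],40],
    [[0.2,-0.4,0],[0,0,0],40],
  ],
)

```text
time_s: 6.32
tcp_pos: [0.441, 0.0779, 0.0798]
eef_rot: [2.666, 1.57, 1.55]
ft_force: [-2.5, 6.8, 4.4]
opening: 0.402
```

>>> apply_moves(
  steps=[
    [[0.2,-0.4,0],[0,0,0],40],
    [[0.2,-0.4,0],[0,0,0],40],
  ],
)

```text
time_s: 6.48
tcp_pos: [0.4412, 0.0776, 0.0798]
eef_rot: [2.707, 1.57, 1.592]
ft_force: [-2.2, 4.8, 4.3]
opening: 0.401
```

```bash
python3 - <<'E'
from h import *
s=arm.read_state();d=arm.get_image("wrist");print(s["time_s"],s["tcp_pos"],s["ft_force"])
cv2.imwrite("pics/w7.png",cv2.resize(d["image"][150:300,200:512,::-1],None,fx=2.5,fy=2.5))
E
```

```text
6.4833 [0.4411963  0.07757909 0.0798384 ] [-2.22999169  4.82321713  4.25030454]
```

View pics/w7.png

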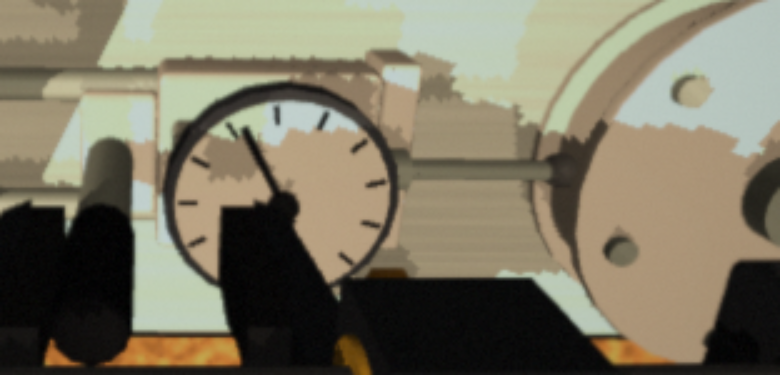

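>>> apply_moves(
  steps=[
    [[0.2,-0.4,0],[0,0,0],40],
    [[0.2,-0.4,0],[0,0,0],40],
  ],
)

```text
time_s: 6.7
tcp_pos: [0.4413, 0.0775, 0.0798]
eef_rot: [2.811, 1.569, 1.696]
ft_force: [-2.0, 7.0, 3.6]
opening: 0.402
```

>>> apply_moves(
  steps=[
    [[0.2,-0.4,0],[0,0,0],40],
    [[0.2,-0.4,0],[0,0,0],40],
  ],
)

```text
time_s: 6.87
tcp_pos: [0.4413, 0.0775, 0.0798]
eef_rot: [2.914, 1.569, 1.799]
ft_force: [-3.5, 7.4, 4.1]
opening: 0.401
```

```bash
python3 - <<'E'
from h import *
s=arm.read_state();d=arm.get_image("wrist");print(s["time_s"],s["tcp_pos"],s["ft_force"])
cv2.imwrite("pics/w8.png",cv2.resize(d["image"][150:300,200:512,::-1],None,fx=2.5,fy=2.5))
E
```

```text
6.8667 [0.44126231 0.07746846 0.07982634] [-3.50761066  7.44429189  4.09583013]
```

View pics/w8.png

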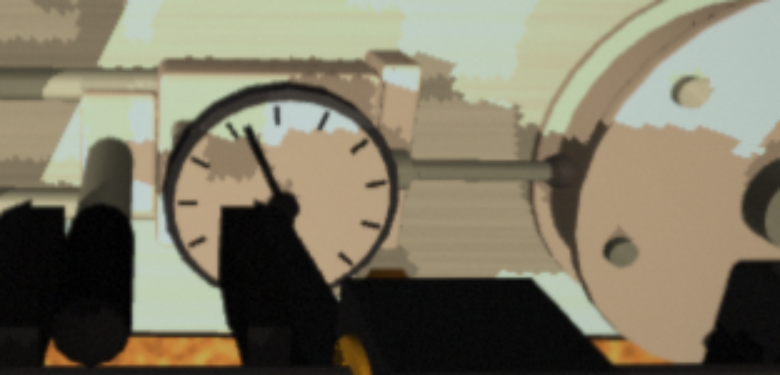

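>>> apply_moves(
  steps=[
    [[-1.8,3.6,0],[0,0,0],40],
    [[-3.9,8,0],[0,0,0],40],
    [[-3.9,8,0],[0,0,0],40],
    [[-3.9,8,40],[0,0,0],40],
    [[-3.9,8,80],[0,0,0],40],
    [[-3.9,8,100],[0,0,0],40],
    [[20,-30,110],[0,0,7],40],
    [[45,-65,110],[0,0,14],60],
    [[70,-100,110],[0,0,21],60],
    [[90,-130,110],[0,0,28],60],
    [[90,-130,110],[0,0,35],60],
    [[90,-130,110],[0,0,42],60],
    [[90,-130,110],[0,0,49],60],
    [[90,-130,110],[0,0,56],60],
    [[90,-130,110],[0,0,63],60],
    [[90,-130,110],[0,0,70],60],
    [[90,-130,110],[0,0,77],60],
    [[90,-130,110],[0,0,84],60],
    [[90,-130,110],[0,0,90],60],
    [[90,-130,110],[0,0,90],60],
  ],
)

```text
time_s: 8.58
tcp_pos: [0.5312, -0.0556, 0.1891]
eef_rot: [3.107, 1.569, -2.722]
ft_force: [-0.0, -0.8, 0.2]
opening: 0.602
```

```bash
python3 - <<'E'
from h import *
s=arm.read_state();d=arm.get_image("wrist");print(s["time_s"],s["tcp_pos"],s["ft_force"],s["joint_pos"].round(2))
cv2.imwrite("pics/w9.png",d["image"][:,:,::-1])
T=wristT(s,d)
print(Ro.from_euler('xyz',s["eef_rot"]).as_matrix().round(3))
print(proj(d,[.5177,-.0802,.066],T),proj(d,[.555,-.092,.116],T))
for n in("side","scene"): cv2.imwrite(f"pics/{n}9.png",cv2.resize(arm.get_image(n)["image"][140:320,200:380,::-1],None,fx=3.2,fy=3.2,interpolation=cv2.INTER_CUBIC))
E
```

```text
8.5833 [ 0.53120603 -0.05560565  0.1890643 ] [-0.04691121 -0.83717853  0.17751133] [ 0.4   0.71 -0.65  1.88  0.6   0.76 -0.13]
[[-0.002 -0.439  0.899]
 [-0.001  0.899  0.439]
 [-1.     0.    -0.002]]
[234.16353038 199.00169849] [263.07130383 247.85973371]
```

View pics/w9.png

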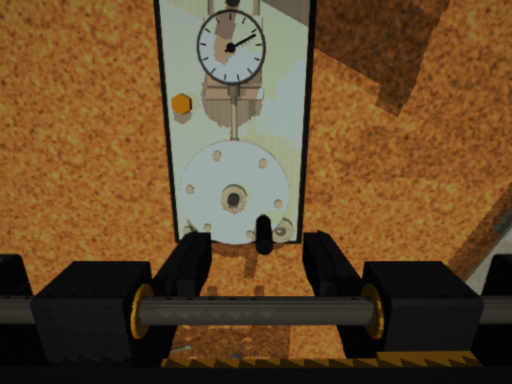

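View pics/side9.png

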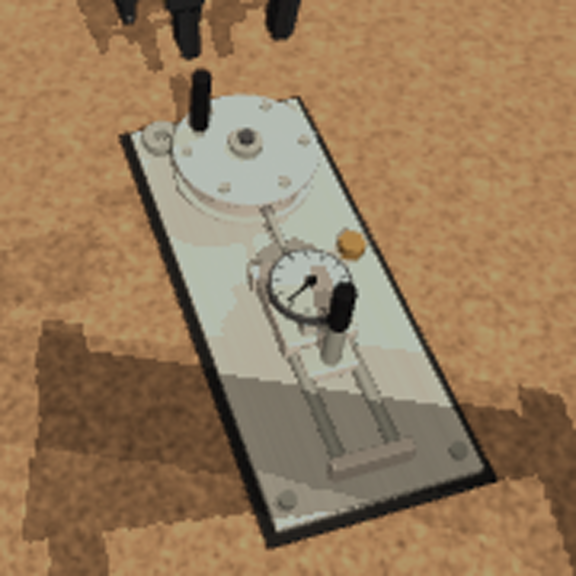

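View pics/scene9.png

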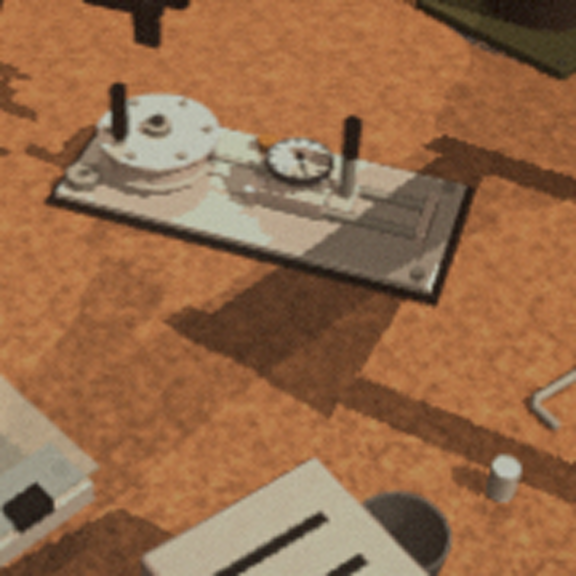

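>>> apply_moves(
  steps=[
    [[24.5,-36.8,0],[0,0,0],60],
    [[24.5,-36.8,-30],[0,0,0],60],
    [[24.5,-36.8,-60],[0,0,0],60],
    [[24.5,-36.8,-60],[0,0,0],60],
    [[24.5,-36.8,-60],[0,0,0],60],
  ],
)

```text
time_s: 9.15
tcp_pos: [0.5551, -0.091, 0.129]
eef_rot: [2.72, 1.567, -3.11]
ft_force: [0.5, 1.0, 0.4]
opening: 0.606
```

```bash
python3 - <<'E'
from h import *
s=arm.read_state();d=arm.get_image("wrist");print(s["time_s"],s["tcp_pos"],s["ft_force"],s["joint_pos"].round(2))
cv2.imwrite("pics/w10.png",d["image"][:,:,::-1])
T=wristT(s,d)
print(proj(d,[.5177,-.0802,.066],T),proj(d,[.5557,-.0924,.116],T),proj(d,s["tcp_pos"],T))
E
```

```text
9.15 [ 0.55514127 -0.09098333  0.12896044] [0.49634878 0.97770951 0.38295326] [ 0.42  0.82 -0.59  1.84  0.68  0.7  -0.11]
[218.95248308 173.95597985] [256.66085604 237.55336453] [256.79805585 245.72745254]
```

View pics/w10.png

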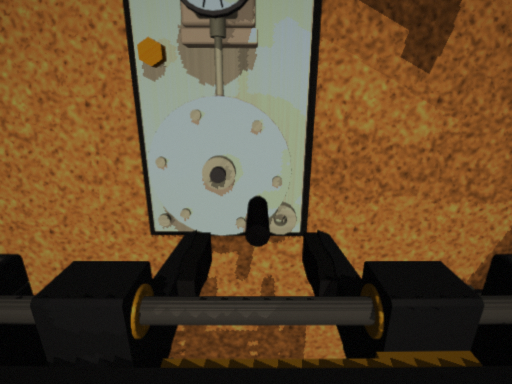

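>>> apply_moves(
  steps=[
    [[0,0,-25],[0,0,0],60],
    [[0,0,-52],[0,0,0],60],
    [[0,0,-52],[0,0,0],60],
    [[0,0,-52],[0,0,0],30],
    [[0,0,-52],[0,0,0],24],
    [[0,0,-52],[0,0,0],24],
  ],
)

```text
time_s: 9.7
tcp_pos: [0.5577, -0.0908, 0.0798]
eef_rot: [-0.439, 1.567, 0.014]
ft_force: [0.9, 0.8, 0.1]
opening: 0.394
```

>>> apply_moves(
  steps=[
    [[0,0,0],[0,0,0],20],
    [[0,0,0],[0,0,0],16],
    [[0,0,0],[0,0,0],12],
    [[0,0,0],[0,0,0],10],
    [[0,0,0],[0,0,0],10],
  ],
)

```text
time_s: 10.12
tcp_pos: [0.5562, -0.0914, 0.0784]
eef_rot: [-1.858, 1.57, -1.404]
ft_force: [-2.0, -0.6, 6.7]
opening: 0.172
```

```bash
python3 - <<'E'
from h import *
s=arm.read_state();d=arm.get_image("wrist");print(s["time_s"],s["tcp_pos"],s["ft_force"],s["opening"]*88)
cv2.imwrite("pics/w11.png",d["image"][:,:,::-1])
T=wristT(s,d)
print(proj(d,[.5177,-.0802,.066],T))
E
```

```text
10.1167 [ 0.55619658 -0.09136376  0.07843121] [-2.03542825 -0.57360988  6.72013748] 15.178932796920808
[206.47605829 194.73639692]
```

View pics/w11.png

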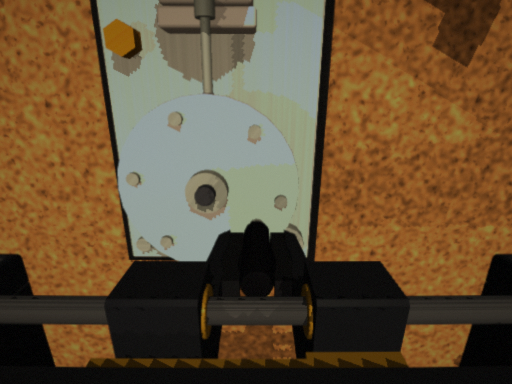

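```bash
cat > rows.py <<'E'
import numpy as np,sys
def rows(th0,step=5,n=4,sgn=1,r=40):
    o=[]
    for k in range(1,n+1):
        a=np.radians(th0+sgn*step*k);b=np.radians(th0)
        o.append([round(r*(np.cos(a)-np.cos(b)),1),round(r*(np.sin(a)-np.sin(b)),1)])
    return o
E
python3 - <<'E'
from rows import *
for t in range(-16,344,30): print(t,rows(t,5,6))
E
```

```text
-16 [[np.float64(0.8), np.float64(3.4)], [np.float64(1.3), np.float64(6.8)], [np.float64(1.5), np.float64(10.3)], [np.float64(1.5), np.float64(13.8)], [np.float64(1.1), np.float64(17.3)], [np.float64(0.4), np.float64(20.7)]]
14 [[np.float64(-1.0), np.float64(3.3)], [np.float64(-2.3), np.float64(6.6)], [np.float64(-3.8), np.float64(9.7)], [np.float64(-5.7), np.float64(12.7)], [np.float64(-7.7), np.float64(15.5)], [np.float64(-10.0), np.float64(18.1)]]
44 [[np.float64(-2.5), np.float64(2.4)], [np.float64(-5.3), np.float64(4.6)], [np.float64(-8.2), np.float64(6.5)], [np.float64(-11.2), np.float64(8.2)], [np.float64(-14.4), np.float64(9.6)], [np.float64(-17.7), np.float64(10.7)]]
74 [[np.float64(-3.4), np.float64(0.8)], [np.float64(-6.8), np.float64(1.3)], [np.float64(-10.3), np.float64(1.5)], [np.float64(-13.8), np.float64(1.5)], [np.float64(-17.3), np.float64(1.1)], [np.float64(-20.7), np.float64(0.4)]]
104 [[np.float64(-3.3), np.float64(-1.0)], [np.float64(-6.6), np.float64(-2.3)], [np.float64(-9.7), np.float64(-3.8)], [np.float64(-12.7), np.float64(-5.7)], [np.float64(-15.5), np.floa
[... 968 characters left out ...]
np.float64(-10.7)]]
254 [[np.float64(3.4), np.float64(-0.8)], [np.float64(6.8), np.float64(-1.3)], [np.float64(10.3), np.float64(-1.5)], [np.float64(13.8), np.float64(-1.5)], [np.float64(17.3), np.float64(-1.1)], [np.float64(20.7), np.float64(-0.4)]]
284 [[np.float64(3.3), np.float64(1.0)], [np.float64(6.6), np.float64(2.3)], [np.float64(9.7), np.float64(3.8)], [np.float64(12.7), np.float64(5.7)], [np.float64(15.5), np.float64(7.7)], [np.float64(18.1), np.float64(10.0)]]
314 [[np.float64(2.4), np.float64(2.5)], [np.float64(4.6), np.float64(5.3)], [np.float64(6.5), np.float64(8.2)], [np.float64(8.2), np.float64(11.2)], [np.float64(9.6), np.float64(14.4)], [np.float64(10.7), np.float64(17.7)]]
```

>>> apply_moves(
  steps=[
    [[0.8,3.4,0],[0,0,0],10],
    [[1.3,6.8,0],[0,0,0],10],
    [[1.5,10.3,0],[0,0,0],10],
    [[1.5,10.3,0],[0,0,0],10],
  ],
)

```text
time_s: 10.5
tcp_pos: [0.5573, -0.0809, 0.0784]
eef_rot: [-2.611, 1.569, -2.157]
ft_force: [-3.2, -0.5, 6.3]
opening: 0.175
```

```bash
cat > look.py <<'E'
from h import *
import sys
s=arm.read_state();S=arm.get_image("side")
v=s["tcp_pos"][:2]-np.array([.5177,-.0802]);print(s["time_s"],"r",np.hypot(*v)*1000,"ang",np.degrees(np.arctan2(v[1],v[0])),s["ft_force"].round(1))
c=S["image"][208:252,276:324,::-1]
W=arm.get_image("wrist")["image"][:,:,::-1]
a=cv2.resize(c,(480,440),interpolation=cv2.INTER_CUBIC);b=cv2.resize(W,(310,440*310//413))
o=np.zeros((440,790,3),np.uint8);o[:,:480]=a;o[:b.shape[0],480:]=b
cv2.imwrite(f"pics/{sys.argv[1]}.png",o)
E
python3 look.py L1
```

```text
10.5 r 39.59633561183732 ang -0.9957531058213095 [-3.2 -0.5  6.3]
```

View pics/L1.png

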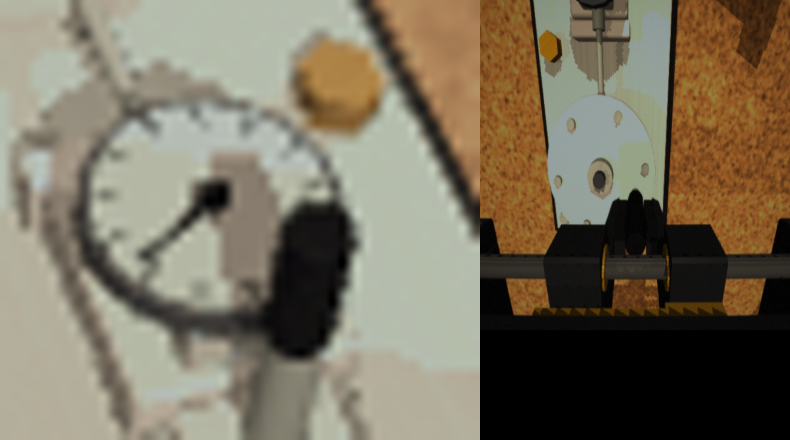

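```bash
python3 - <<'E'
from rows import *
for t in range(-1,340,20): print(t,[[float(a),float(b)] for a,b in rows(t,5,4)])
E
```

```text
-1 [[-0.1, 3.5], [-0.5, 7.0], [-1.2, 10.4], [-2.2, 13.7]]
19 [[-1.3, 3.2], [-2.8, 6.4], [-4.7, 9.3], [-6.7, 12.2]]
39 [[-2.3, 2.6], [-4.8, 5.0], [-7.6, 7.2], [-10.5, 9.1]]
59 [[-3.1, 1.7], [-6.3, 3.1], [-9.6, 4.2], [-13.0, 5.0]]
79 [[-3.5, 0.5], [-6.9, 0.7], [-10.4, 0.6], [-13.9, 0.2]]
99 [[-3.4, -0.7], [-6.8, -1.7], [-10.0, -3.0], [-13.1, -4.5]]
119 [[-3.0, -1.8], [-5.8, -3.9], [-8.4, -6.2], [-10.8, -8.7]]
139 [[-2.2, -2.7], [-4.1, -5.6], [-5.8, -8.7], [-7.2, -11.9]]
159 [[-1.1, -3.3], [-1.9, -6.7], [-2.4, -10.2], [-2.7, -13.6]]
179 [[0.1, -3.5], [0.5, -7.0], [1.2, -10.4], [2.2, -13.7]]
199 [[1.3, -3.2], [2.8, -6.4], [4.7, -9.3], [6.7, -12.2]]
219 [[2.3, -2.6], [4.8, -5.0], [7.6, -7.2], [10.5, -9.1]]
239 [[3.1, -1.7], [6.3, -3.1], [9.6, -4.2], [13.0, -5.0]]
259 [[3.5, -0.5], [6.9, -0.7], [10.4, -0.6], [13.9, -0.2]]
279 [[3.4, 0.7], [6.8, 1.7], [10.0, 3.0], [13.1, 4.5]]
299 [[3.0, 1.8], [5.8, 3.9], [8.4, 6.2], [10.8, 8.7]]
319 [[2.2, 2.7], [4.1, 5.6], [5.8, 8.7], [7.2, 11.9]]
339 [[1.1, 3.3], [1.9, 6.7], [2.4, 10.2], [2.7, 13.6]]
```

>>> apply_moves(
  steps=[
    [[-0.1,3.5,0],[0,0,0],10],
    [[-0.5,7.0,0],[0,0,0],10],
    [[-1.2,10.4,0],[0,0,0],10],
    [[-2.2,13.7,0],[0,0,0],10],
    [[-2.2,13.7,0],[0,0,0],10],
  ],
)

```text
time_s: 11.02
tcp_pos: [0.5547, -0.0678, 0.0784]
eef_rot: [-2.589, 1.568, -2.135]
ft_force: [-3.5, -2.4, 7.3]
opening: 0.173
```

```bash
python3 look.py L2
```

```text
11.0167 r 38.999646724649374 ang 18.46476394585791 [-3.5 -2.4  7.3]
```

View pics/L2.png

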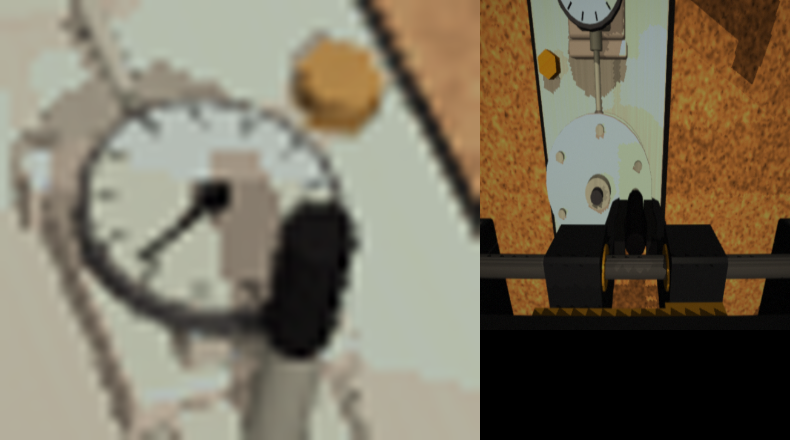

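>>> apply_moves(
  steps=[
    [[-2,2.8,0],[0,0,0],10],
    [[-3.6,5.9,0],[0,0,0],10],
    [[-5.5,8.8,0],[0,0,0],10],
    [[-7.5,11.7,0],[0,0,0],10],
    [[-7.5,11.7,0],[0,0,0],10],
  ],
)

```text
time_s: 11.53
tcp_pos: [0.5478, -0.0563, 0.0784]
eef_rot: [-2.072, 1.569, -1.619]
ft_force: [-0.9, -1.5, 6.8]
opening: 0.169
```

```bash
python3 look.py L3
```

```text
11.5333 r 38.46899115959476 ang 38.42941840038334 [-0.9 -1.5  6.8]
```

View pics/L3.png

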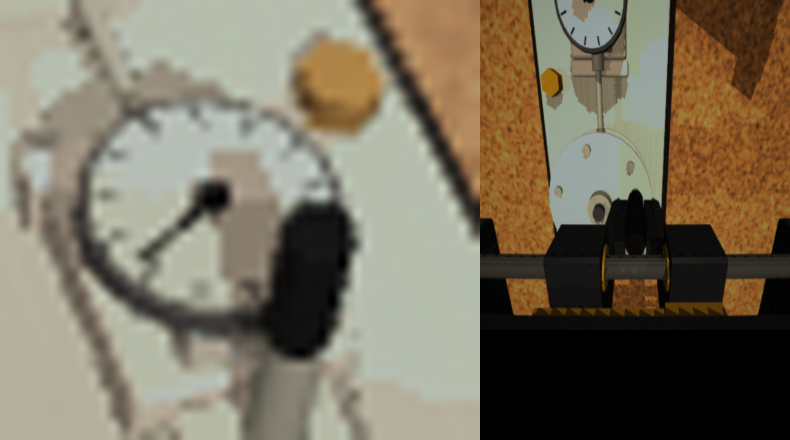

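>>> apply_moves(
  steps=[
    [[-2.3,2.5,0],[0,0,0],10],
    [[-4.8,4.8,0],[0,0,0],10],
    [[-7.6,6.9,0],[0,0,0],10],
    [[-10.5,8.8,0],[0,0,0],10],
    [[-10.5,8.8,0],[0,0,0],10],
  ],
)

```text
time_s: 12.05
tcp_pos: [0.5374, -0.0475, 0.0784]
eef_rot: [-1.914, 1.569, -1.46]
ft_force: [-2.0, -2.7, 6.6]
opening: 0.171
```

```bash
python3 look.py L4
```

```text
12.05 r 38.145203235557915 ang 58.91789077039219 [-2.  -2.7  6.6]
```

View pics/L4.png

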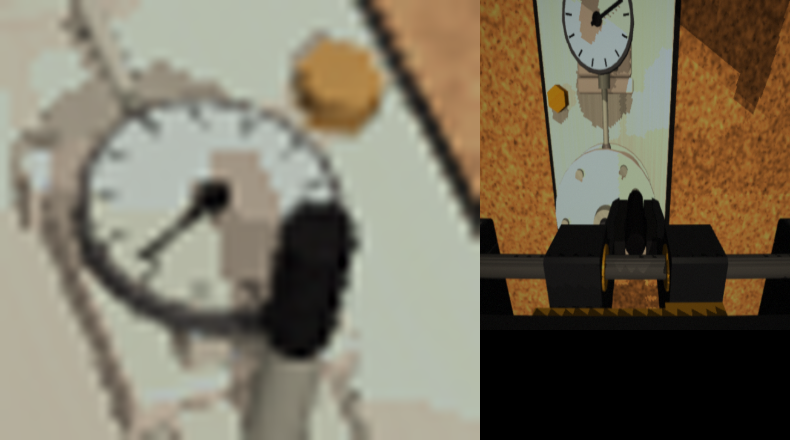

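>>> apply_moves(
  steps=[
    [[-3.4,1.1,0],[0,0,0],10],
    [[-6.6,2.5,0],[0,0,0],10],
    [[-9.9,3.5,0],[0,0,0],10],
    [[-13.3,4.2,0],[0,0,0],10],
    [[-13.3,4.2,0],[0,0,0],10],
  ],
)

```text
time_s: 12.57
tcp_pos: [0.5246, -0.0428, 0.0783]
eef_rot: [-1.006, 1.569, -0.553]
ft_force: [0.8, -2.6, 7.9]
opening: 0.173
```

```bash
python3 look.py L5
```

```text
12.5667 r 38.075428723494035 ang 79.51814155738079 [ 0.8 -2.6  7.9]
```

View pics/L5.png

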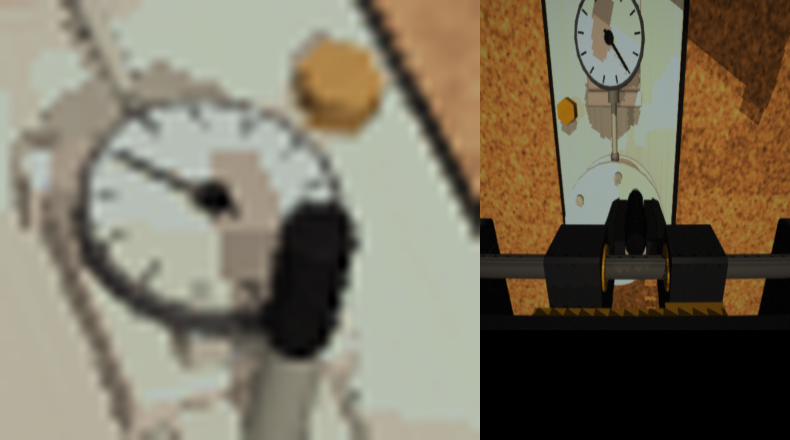

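The needle jumped to about 2.6 rad, above the low bump's 1.9, so this is the high one. I'll go on in small steps.

>>> apply_moves(
  steps=[
    [[-1.7,0.1,0],[0,0,0],10],
    [[-3.5,0.1,0],[0,0,0],10],
    [[-3.5,0.1,0],[0,0,0],10],
  ],
)

```text
time_s: 12.92
tcp_pos: [0.5218, -0.0423, 0.0784]
eef_rot: [-0.455, 1.568, -0.002]
ft_force: [2.8, -3.6, 7.0]
opening: 0.17
```

```bash
cat >> look.py <<'E'
cv2.imwrite(f"pics/{sys.argv[1]}w.png",cv2.resize(W[0:150,130:330],(800,600),interpolation=cv2.INTER_CUBIC))
E
python3 look.py L6
```

```text
12.9167 r 38.09639044906953 ang 83.75400480877988 [ 2.8 -3.6  7. ]
```

View pics/L6w.png

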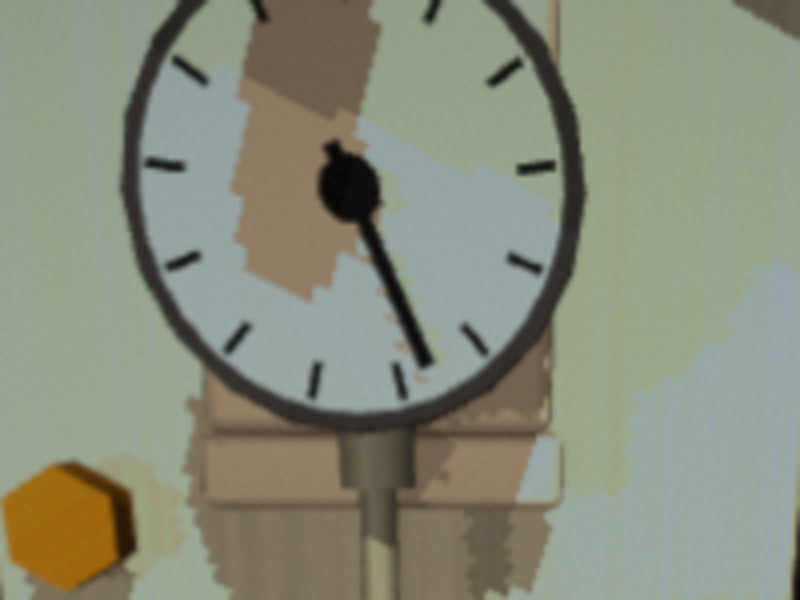

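>>> apply_moves(
  steps=[
    [[-1.7,-0.2,0],[0,0,0],10],
    [[-3.4,-0.6,0],[0,0,0],10],
    [[-3.4,-0.6,0],[0,0,0],10],
  ],
)

```text
time_s: 13.27
tcp_pos: [0.5185, -0.0421, 0.0784]
eef_rot: [-0.03, 1.568, 0.424]
ft_force: [3.1, -1.0, 7.0]
opening: 0.165
```

```bash
python3 look.py L7
```

```text
13.2667 r 38.07957770073906 ang 88.76915635503575 [ 3.1 -1.   7. ]
```

View pics/L7w.png

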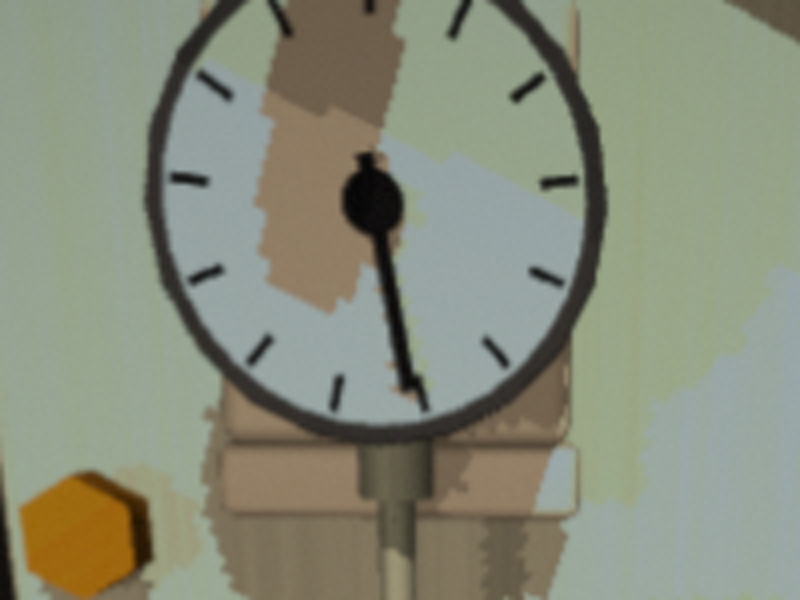

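>>> apply_moves(
  steps=[
    [[-1.2,-0.3,0],[0,0,0],10],
    [[-1.2,-0.3,0],[0,0,0],10],
  ],
)

```text
time_s: 13.53
tcp_pos: [0.5175, -0.0421, 0.0784]
eef_rot: [0.053, 1.567, 0.507]
ft_force: [3.0, -1.6, 6.1]
opening: 0.171
```

```bash
python3 look.py L8
```

```text
13.5333 r 38.07608582301008 ang 90.2919382190195 [ 3.  -1.6  6.1]
```

View pics/L8w.png

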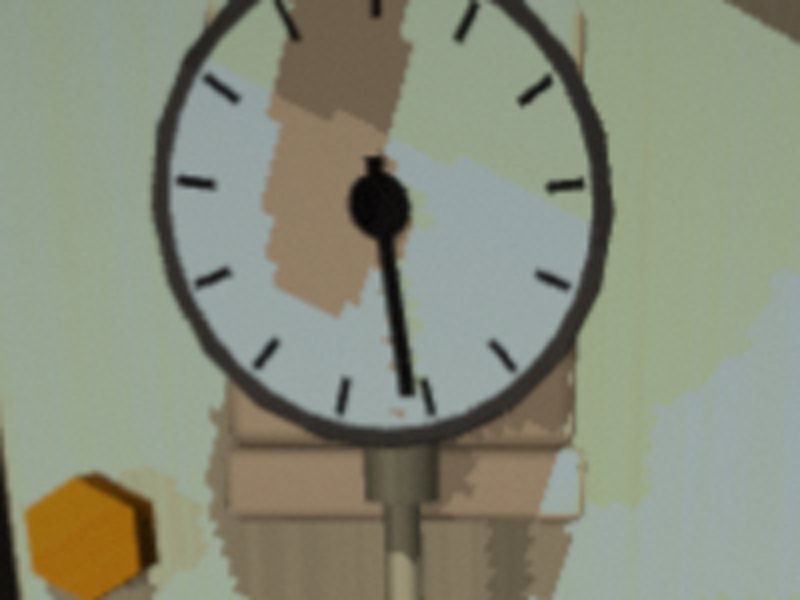

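The needle now sits just past the 3.0 tick and is hardly changing, so this is the peak. I'll open the gripper and lift straight up.

>>> apply_moves(
  steps=[
    [[0,0,0],[0,0,0],22],
    [[0,0,0],[0,0,0],30],
    [[0,0,0],[0,0,0],40],
    [[0,0,0],[0,0,0],50],
    [[0,0,0],[0,0,0],50],
    [[0,0,0],[0,0,0],50],
    [[0,0,10],[0,0,0],50],
    [[0,0,30],[0,0,0],50],
    [[0,0,60],[0,0,0],50],
    [[0,0,90],[0,0,0],50],
    [[0,0,110],[0,0,0],50],
    [[0,0,110],[0,0,0],50],
    [[0,0,110],[0,0,0],50],
  ],
)

```text
time_s: 14.72
tcp_pos: [0.5167, -0.0433, 0.1891]
eef_rot: [-0.5, 1.568, -0.047]
ft_force: [0.5, -0.2, -0.6]
opening: 0.5
```

```bash
python3 look.py L9;  python3 - <<'E'
from h import *
s=arm.read_state();d=arm.get_image("wrist");cv2.imwrite("pics/L9f.png",d["image"][:,:,::-1]);print(proj(d,[.5177,-.0802,.066],wristT(s,d)))
E
```

```text
14.7167 r 36.89949193914106 ang 91.5354491711547 [ 0.5 -0.2 -0.6]
[243.07482101 215.95949265]
```

View pics/L9w.png

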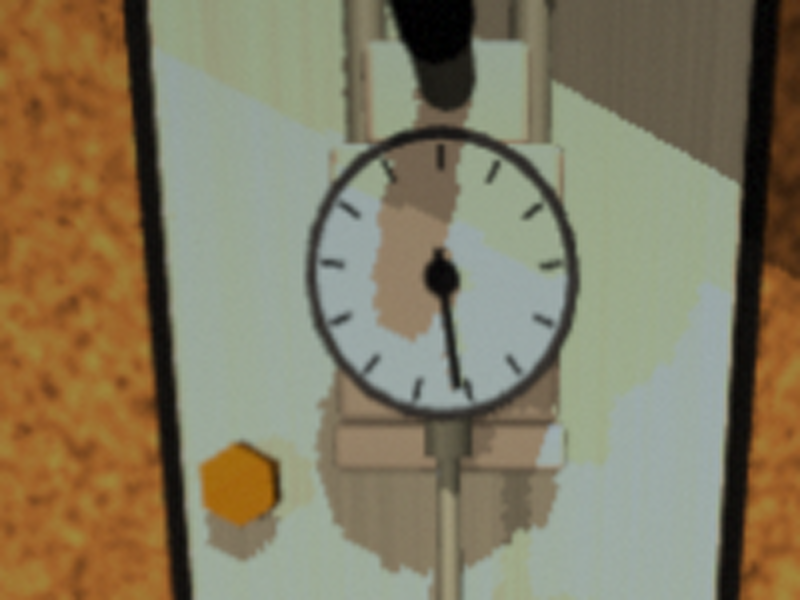

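View pics/L9f.png

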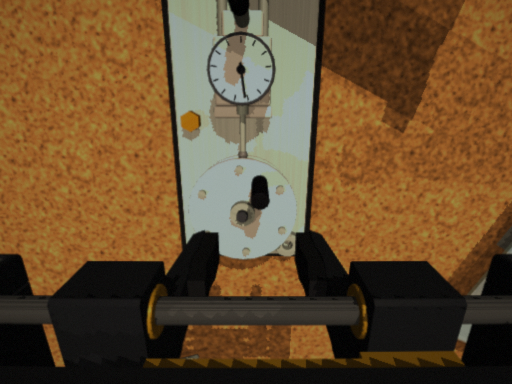

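View pics/L9.png

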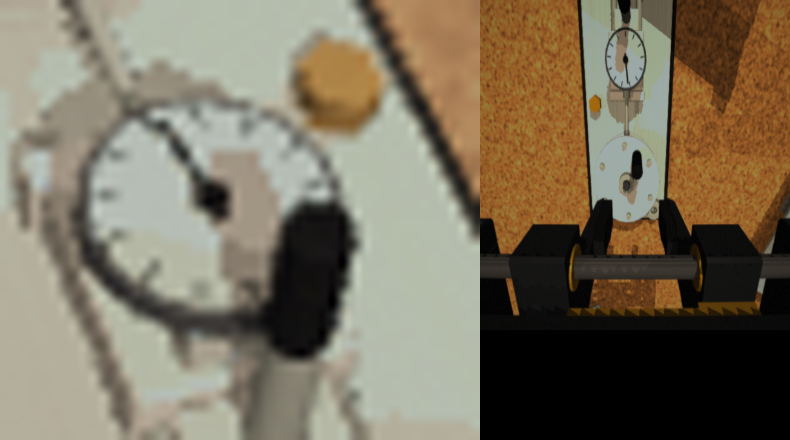

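The needle stands just past the 3.0 tick, about 3.05 rad. The hub is at (242,216), within 1 px of where it should be, so the jig hasn't moved, and the gripper is clear. I'm handing the job in.

```bash
python3 -c "
from rig import arm
print(arm.job_done(), arm.read_state()['time_s'])"
```

```text
the job is handed in; nothing more can be done
the job is handed in; nothing more can be done
```

The high spot is under the plunger with the needle at about 3.05 rad, and the job is handed in; no verdict was reported.

- **Carriage:** I slid it home by its post at about 5–6 N. It stopped moving as the force rose to about 8 N, with the needle at 1.1 rad on the plain rim, as expected.
- **High spot:** I gripped the crank and turned the pulley about 106° counterclockwise until the needle rose past 1.9 rad, the low bump's reading. I then crept up until it stopped climbing, just past the 3.0 tick. The low bump never came round; the reading alone shows this is the high one.
- **Final checks:** After release and lift, the needle still stood just past the 3.0 tick, and the pulley's hub was within 1 pixel of its earlier position, so the jig did not shift. Lateral forces stayed below about 9 N throughout, and the clock was at about 15 s when I handed in.
- **Disagreements:** The crank seemed to run on a circle 38–39.6 mm in radius, against the given 40 mm. My spindle position was therefore about 1–2 mm off, and I corrected for it from the measured force during the turn. The force sensor also showed 6–8 N upward while I held the crank; I left that as it was.
- **Not checked:** In the last wrist picture the nut looked undisturbed. I did not measure the other loose parts at the end.

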